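# Seat the carrier plate on the inspection turntable

## Task

Pick up the blue carrier plate by its handle and put it on the inspection turntable: centre it over the steel pilot, turn it until its four holes find the four brass studs, and push it down until it lies flush and fully home on the turntable disc, then let go. Be gentle with the turntable: do not drop or slam the plate on it or press harder than the job needs. Keep the plate level, and leave the bottle, the cup and the loupe where they are.

Things in the scene. Friction and masses are not known exactly. Their poses are not given: they have to be found in the camera images.
- carrier_grip (a point): Centre of the aluminium bridge handle of the blue carrier plate. The bar is 84 mm long along this point's x, 16 mm wide (y), 20 mm high, on two legs 28 mm tall (free space under it). Grip it across y, from above. The plate's underside is 48 mm below this point. The plate (about 0.3 kg, varies by a fifth) starts flat on the grey pad; its sides run along x and y.
- carrier_under (a point): Centre of the carrier plate's underside; axes as carrier_grip, z up. Plate 130 x 130 x 10 mm with a central through bore of 18 mm and four through holes of 11 mm at x = +-28, y = +-28 mm from here (any quarter turn fits equally well). Clear fittings stand up to 16 mm above its top face along the edges at y = +-53 mm.
- pad: Fixed grey rest pad, 150 x 150 x 6 mm, origin at the centre of its underside, on the table; the carrier plate starts on it.
- seat (a point): Centre of the top face of the turntable's dark steel disc (116 mm across), on its turning axis, 53 mm above the table. Axes: those of the fixed white housing, 140 x 140 mm, top at 45 mm. A plate that is fully home lies on this face: its handle centre is then 48 mm above this point. A slow push of 15 N suffices; over 60 N of contact, knocks included, harms the spindle.
- pilot_tip (a point): Top of the steel pilot in the disc's middle: 16 mm diameter, 16 mm tall above the disc, its top 3 mm tapered; axes of the housing. Round its foot a blue collar, 42 mm across, stands 5 mm proud of the disc; it slides down stiffly (about 11 N) under a plate and stays where it is pushed. When it is level with the disc the plate lies fully home.
- stud_level (a point): On the turning axis at the height of the stud tips; axes of the housing. Four brass studs, 8 mm diameter, 10 mm tall above the disc, tips chamfered 1.5 mm, at the corners of a 56 mm square about the axis. The disc with its studs may stand at any angle, but never with the square's sides within 0.15 rad of the housing's axes. This angle is NOT measured: see it or feel it.
- turntable: The turntable's fixed white housing; origin at the centre of its underside. The disc is held by friction, 0.8 N m; light rubbing does not turn it. A plate centred on the pilot but not lined up rests on the stud tips, 10 mm above the disc; turned to within about 2 degrees it sinks 5 mm down the studs by its own weight, onto the collar, and must then be pushed.
- rinse_bottle_mid (a point): Bystander: white bottle, 60 mm across, 160 mm tall; point at its centre.
- cup_mid (a point): Bystander: clear cup, 66 mm across, 70 mm tall; point at its centre.
- loupe_mid (a point): Bystander: small black loupe, 48 mm across, 40 mm tall; point at its centre.
Mind the look-alikes: they are no part of the job. Leave any pink, purple or red look-alike of the turntable alone.

How it is judged:
By the outcome, as a careful person would: the job done as asked, in the order asked, and still so for the second after the job is handed in, with the robot touching nothing.
It also fails if it takes over 72 s, if anything falls off the work surface, if the arm or the gripper's body presses on something with over 40 N, if the wrist force passes 120 N, or if a joint passes its speed limit or range.

## Robot

A 7-joint arm with a two-finger parallel gripper is mounted at the origin on the work surface. World frame = base frame: x ahead of the robot, y to its left, z up, the work surface at z = 0. Lengths are in m, angles in rad, forces in N, time in s.
With the tool pointing down it reaches from about 0.4 to 0.85 m from the base axis. Payload 6.9 kg.
Tool frame: the origin (TCP) lies midway between the tips of the shut fingers; the grasp point (between the pads) lies 19 mm behind it; z points along the fingers, y is the direction in which the jaws open and shut (so a half turn about z gives the same grasp; the last joint's range is limited). The gripper opens to 85 mm and grips with 20 to 120 N. Pads are 22 mm wide; open, the fingers measure 114 mm over their backs; the gripper's body (76 mm by 85 mm) begins 54 mm behind the grasp point. The pads swing forward as they close: fully open they stand 13 mm farther back than shut.
Start: joints at [1.262, 0.507, -0.238, 1.5, 0.126, 1.149, -0.155], TCP at [0.251, -0.572, 0.231] pointing down, gripper open.
Joint ranges: [-3.08, 3.08], [-0.24, 2.05], [-1.43, 1.35], [0, 2.5], [-1.52, 4.66], [0.17, 1.96], [-2.89, 2.89]. Speed limits (rad/s): [2.39, 2.39, 3.14, 3.14, 3.14, 3.14, 3.14].

## Interface

Orientations are given as a unit quaternion [x, y, z, w].
In Python, from cell import r gives the robot as it stands.
- The arm moves only by the tool apply_moves, never from a script. Its argument "increments" is a list of rows, each a list of 6 numbers: the shift along the world's x, y, z in m, then the turn, a rotation vector about the world's x, y, z in rad. A call has 1 to 12 rows; each row is the pose to reach, as a shift and turn from the pose measured when the call began; what a row does not reach only later rows make up. A row lasts 1/12 s, in which the tool goes at most 41.7 mm and 7.16 degrees, less where a joint would pass 70% of its speed; a pose out of reach is approached as far as the arm can. A call with a gripper value outside its range is refused whole. "jaw" is the opening, from 0 (shut) to 1 (fully open), set as the call begins (left out, the last holds). The fingers move at their own pace and stop on an object; "grip_force" is the grip in N (left out, the last holds). Time passes only in rows, so rows that repeat a pose let the fingers close. It gives the time, the measured TCP pose, the force and the opening at its end, in the units of the state.
- r.sense(): the state, without advancing time (a new reading comes with each control period).
- r.camera(name): name is "scene" or "top" or "wrist"; returns (picture, depth): 420x560x3 uint8, blue, green, red; 420x560 float32, m along the optical axis (not along the pixel's ray), 0 where there is no reading.
- r.camera_params(name): a dict with "vfov" (degrees; the focal length in pixels is half the picture's height over the tangent of half this angle, whatever the lens; pixels are square), "cx", "cy" (the principal point, pixels), "T" (4x4, takes a point from camera to world coordinates). Camera axes: x right, y down, z forward; pixel columns grow to the right and rows downward; lengths in m; the calibration is good to about 2 mm. A picture is of the moment at which its call begins: read the wrist's pose just before it. camera_params takes no time and is no camera call; for the wrist camera it gives the pose at the moment of the call.
- r.close_job(): hands the job in, once; it reports no verdict.
The state is a dict: "time": time; "joints": joint angles; "joint_vel": joint speeds; "tau": joint torques, N m; "tcp_pos": TCP position; "tcp_rot": TCP orientation; "wrist_force": force on the tool from outside, world axes, zero at the start; "ft_torque": the same for the moment, N m; "grip_width": finger opening in m.
Only numpy, scipy, OpenCV 4.12 (cv2) and the standard library are available. Lean on these libraries where they do the work, as an engineer would, in place of code of your own. Each camera call takes 0.05 s, during which the arm holds its last target. There are 200 camera calls.

## Working session

There is one attempt and no reset: what is moved stays moved. The work goes in short steps, Python scripts to look and compute and a tool call to move; the robot and the scene stay as the last step left them, time stands still between calls to the robot, and variables do not carry over. Pictures are saved under pics/ and viewed, about 8 in all and at most 12, crops included, and the job is handed in when it is done.

Besides the shell and the picture viewer there is one more tool, called after "Request:" as name([rows], argument=value, ...), one row to a line, values as JSON. apply_moves: Moves the arm, as the interface text tells. Its arguments: {"type":"object","properties":{"increments":{"type":"array","items":{"type":"array","items":{"type":"number"}}},"jaw":{"type":"number"},"grip_force":{"type":"number"}},"required":["increments"]}

```bash
ls; mkdir -p pics
cat > h.py <<'E'
import numpy as np, cv2
from cell import r
def cam(n):
    P=r.camera_params(n); img,d=r.camera(n); return img,d,P
def f(P,d): return d.shape[0]/2/np.tan(np.radians(P['vfov'])/2)
def pts(P,d):
    F=f(P,d); v,u=np.mgrid[:d.shape[0],:d.shape[1]]
    c=np.stack([(u-P['cx'])/F*d,(v-P['cy'])/F*d,d,np.ones_like(d)],-1)
    return (c@np.array(P['T']).T)[...,:3]
def onplane(P,d,u,v,z):
    F=f(P,d);T=np.array(P['T']); k=T[:3,:3]@np.array([(u-P['cx'])/F,(v-P['cy'])/F,1]); o=T[:3,3]
    return o+k*(z-o[2])/k[2]
E
python3 - <<'E'
from h import *
print(r.sense())
for n in('top','scene'):
    i,d,P=cam(n); cv2.imwrite(f'pics/{n}0.png',i); np.savez(f'{n}0.npz',d=d,i=i,**{k:P[k] for k in('vfov','cx','cy','T')}); print(n,P)
E
```

```text
pics
{'time': 0.0, 'joints': array([ 1.26245911,  0.50833134, -0.23750292,  1.50107566,  0.12572206,
        1.14891204, -0.15480762]), 'joint_vel': array([-0.00245085, -0.00053348,  0.00044779, -0.00030778, -0.00052076,
        0.00012962,  0.00033661]), 'tau': array([ 3.47512478e-04, -6.20601153e+01, -2.18613714e+00, -2.49654007e+01,
        1.27979560e-02,  1.19436410e-02, -1.72193406e-06]), 'tcp_pos': array([ 0.25104768, -0.57184298,  0.23045269]), 'tcp_rot': array([ 9.78668959e-01,  2.05441758e-01, -2.08028538e-04, -8.42822677e-04]), 'wrist_force': array([-0.7758144 , -0.06688374, -0.02400024]), 'ft_torque': array([ 0.02838544, -0.04021477,  0.02063555]), 'grip_width': 0.0854410727356076}
top {'vfov': 57.081836438871406, 'cx': 280.24518351073675, 'cy': 212.98118830645484, 'T': array([[ 0.01785237, -0.99515638,  0.09666993,  0.44440763],
       [-0.9997742 , -0.01665303,  0.01319922,  0.09825002],
       [-0.01152544, -0.09688373, -0.99522897,  0.96798566],
       [ 0.        ,  0.        ,  0.        ,  1.        ]])}
scene {'vfov': 48.173252214502135, 'cx': 281.2578568345089, 'cy': 212.40680772860685, 'T': array([[-0.83555539,  0.4450986 , -0.32207829,  0.93582158],
       [ 0.54920864,  0.66095723, -0.511376  ,  0.77985242],
       [-0.01473277, -0.60417116, -0.79671837,  1.10604156],
       [ 0.        ,  0.        ,  0.        ,  1.        ]])}
```

View pics/top0.png

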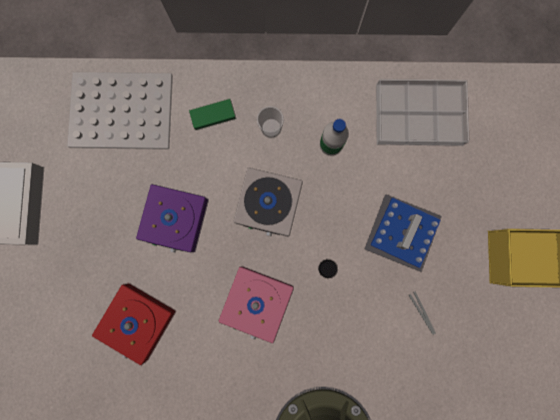

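View pics/scene0.png

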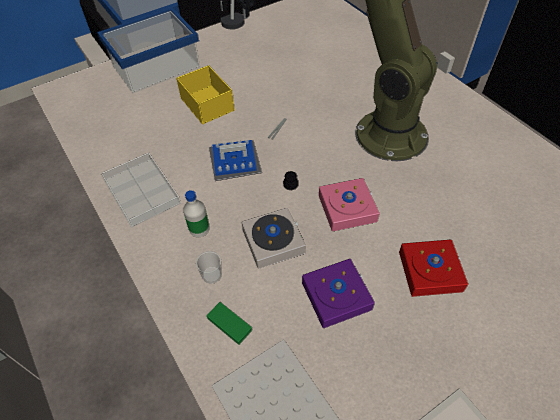

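The top view shows the carrier at about (404,232) with its handle at (411,232). The white turntable is at (268,201), the loupe at (328,268), the bottle at (335,138) and the cup at (270,122). The pink, purple and red turntables are look-alikes. Next I'll turn these into positions.

Run:
```python
from h import *
for n in('top','scene'):
    z=np.load(n+'0.npz'); P={k:z[k] for k in('vfov','cx','cy','T')}; d=z['d']; X=pts(P,d); i=z['i']
    # handle: points z in 45..62mm above table near plate
    roi={'top':(365,195,445,272),'scene':(205,135,265,180)}[n]
    u0,v0,u1,v1=roi; m=np.zeros(d.shape,bool); m[v0:v1,u0:u1]=1
    hsv=cv2.cvtColor(i,cv2.COLOR_BGR2HSV)
    blue=m&(hsv[...,0]>100)&(hsv[...,0]<130)&(hsv[...,1]>150)
    h=m&(X[...,2]>.054)&(X[...,2]<.075)
    for nm,mm in(('plate',blue),('handle',h)):
        p=X[mm]; rc=cv2.minAreaRect((p[:,:2]*1000).astype(np.float32)); print(n,nm,len(p),np.median(p,0),rc)
    if n=='top':
        m[:]=0; m[150:250,225:312]=1
        s=m&(X[...,2]>.035)&(X[...,2]<.06); p=X[s]; print('housing',np.percentile(p[:,2],[10,50,90]),cv2.minAreaRect((p[:,:2]*1000).astype(np.float32)))
        s&=(i.max(2)<75); q=X[s]; print('disc',len(q),np.median(q,0),cv2.minEnclosingCircle((q[:,:2]*1000).astype(np.float32)))
        for nm,(u,v),zz in(('pilot',(268,200),.069),('loupe',(328,268),.04),('bottle',(339,125),.16),('cup',(270,118),.07)): print(nm,X[v,u],onplane(P,d,u,v,zz))
        print('table',X[300,180],X[40+60,340])
```

```text
top plate 1876 [ 0.49330794 -0.18942538  0.01559683] ((504.8005676269531, -92.71784973144531), (368.323486328125, 157.48587036132812), 84.3990478515625)
top handle 281 [ 0.4952985  -0.19731086  0.0631692 ] ((496.5676574707031, -197.86300659179688), (17.361589431762695, 84.29454040527344), 65.81376647949219)
housing [0.04311772 0.05043295 0.05461773] ((564.38134765625, 140.942626953125), (140.41632080078125, 140.2594451904297), 77.22463989257812)
disc 1478 [0.5616896  0.14109712 0.05265898] ((562.843505859375, 141.83984375), 57.09634780883789)
pilot [0.56219977 0.1395859  0.06645345] [0.56186704 0.13946914 0.069     ]
loupe [ 0.40506529 -0.00515814  0.04187456] [ 0.40498566 -0.00536745  0.04      ]
bottle [ 0.71478153 -0.01378172  0.15979162] [ 0.71471182 -0.01375283  0.16      ]
cup [0.7824896  0.14169918 0.00519748] [0.75973427 0.13877475 0.07      ]
table [ 0.31783966  0.35571678 -0.0025599 ] [ 0.83431344 -0.03815038  0.0011091 ]
scene plate 805 [ 0.50607745 -0.17907457  0.01524325] ((703.3870849609375, 262.0940246582031), (1135.0762939453125, 129.68251037597656), 65.82534790039062)
scene handle 142 [ 0.49875636 -0.19293279  0.06245596] ((498.0316467285156, -194.3941650390625), (19.98349952697754, 82.76541137695312), 66.30227661132812)
```

Request:
apply_moves([
  [0.02,0.035,0.01,0,0,-0.08],
  [0.045,0.07,0.02,0,0,-0.17],
  [0.07,0.1,0.03,0,0,-0.25],
  [0.09,0.135,0.04,0,0,-0.34],
  [0.11,0.17,0.05,0,0,-0.42],
  [0.13,0.205,0.05,0,0,-0.5],
  [0.155,0.24,0.05,0,0,-0.59],
  [0.18,0.275,0.05,0,0,-0.67],
  [0.2,0.31,0.05,0,0,-0.76],
  [0.22,0.34,0.05,0,0,-0.836],
  [0.246,0.375,0.05,0,0,-0.836],
  [0.246,0.375,0.05,0,0,-0.836],
])

```text
time: 1.1
tcp_pos: [0.5015, -0.1879, 0.2804]
tcp_rot: [0.979, -0.204, 0.001, -0.003]
wrist_force: [0.2, 0.5, -0.2]
grip_width: 0.0852
```

Run:
```python
from h import *
from scipy.spatial.transform import Rotation as R
s=r.sense(); print(s['time'],s['tcp_pos'],R.from_quat(s['tcp_rot']).as_matrix()[:2,:2],s['wrist_force'],s['joints'])
i,d,P=cam('wrist'); print(P); cv2.imwrite('pics/w1.png',i); np.savez('w1.npz',d=d,i=i,**{k:P[k] for k in('vfov','cx','cy','T')})
X=pts(P,d)
h=(X[...,2]>.054)&(X[...,2]<.075)&(abs(X[...,0]-.497)<.06)&(abs(X[...,1]+.197)<.06)
p=X[h]; print(len(p),p.mean(0),cv2.minAreaRect((p[:,:2]*1000).astype(np.float32)))
```

```text
1.1 [ 0.50150731 -0.18789131  0.28035601] [[ 0.91667665 -0.3996183 ]
 [-0.39962964 -0.91665541]] [ 0.18419926  0.49274616 -0.23589134] [ 0.45825363  0.32813844 -0.19811019  1.65389691  0.06165949  1.16498177
 -1.73574028]
{'vfov': 69.89725079185037, 'cx': 283.5350982318494, 'cy': 212.09275437575428, 'T': array([[-0.40058882, -0.88350703, -0.24278369,  0.56199256],
       [-0.9162388 ,  0.38454989,  0.11237363, -0.21464169],
       [-0.00592045,  0.26746346, -0.96354982,  0.4224194 ],
       [ 0.        ,  0.        ,  0.        ,  1.        ]])}
891 [ 0.49630437 -0.19706751  0.06340215] ((494.7358703613281, -196.51502990722656), (16.029470443725586, 83.46623992919922), 65.202880859375)
```

View pics/w1.png

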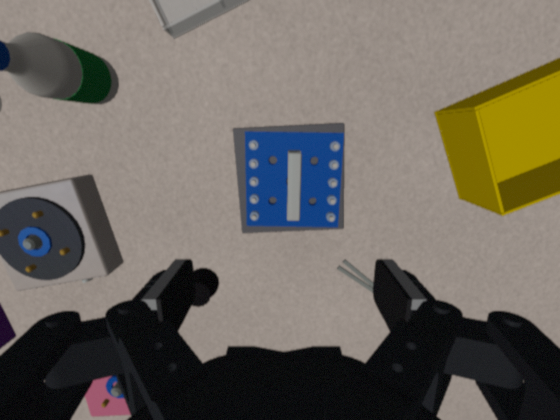

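The wrist view shows the handle at (293,185) with the plate square around it, and the measured position and angle agree with the top view. Next I'll read the stud angle from close above the white turntable, before carrying the plate.

Request:
apply_moves([
  [0.005,0.033,0,0,0,0],
  [0.01,0.067,0,0,0,0],
  [0.015,0.1,0,0,0,0],
  [0.02,0.133,0,0,0,0],
  [0.025,0.167,0,0,0,0],
  [0.03,0.2,0,0,0,0],
  [0.035,0.233,0,0,0,0],
  [0.04,0.267,-0.02,0,0,0],
  [0.045,0.3,-0.04,0,0,0],
  [0.048,0.333,-0.06,0,0,0],
  [0.048,0.333,-0.08,0,0,0],
  [0.048,0.333,-0.08,0,0,0],
])

```text
time: 2.15
tcp_pos: [0.5453, 0.1424, 0.1961]
tcp_rot: [0.979, -0.203, -0.003, -0.001]
wrist_force: [0.7, -0.4, -0.5]
grip_width: 0.0856
```

Request:
apply_moves([
  [0,0,0,0,0,0],
  [0,0,0,0,0,0],
  [0,0,0,0,0,0],
])

```text
time: 2.4
tcp_pos: [0.546, 0.1408, 0.1971]
tcp_rot: [0.979, -0.204, -0.002, -0.001]
wrist_force: [0.4, 0.6, -0.3]
grip_width: 0.0854
```

Run:
```python
from h import *
s=r.sense(); print(s['time'],s['tcp_pos'],abs(s['joint_vel']).max(),s['joints'])
i,d,P=cam('wrist'); cv2.imwrite('pics/w2.png',i); np.savez('w2.npz',d=d,i=i,**{k:P[k] for k in('vfov','cx','cy','T')})
X=pts(P,d); hsv=cv2.cvtColor(i,cv2.COLOR_BGR2HSV)
near=np.hypot(X[...,0]-.5625,X[...,1]-.1405)<.065
m=near&(hsv[...,0]>10)&(hsv[...,0]<30)&(hsv[...,1]>110)&(hsv[...,2]>60)
n,l,st,c=cv2.connectedComponentsWithStats(m.astype(np.uint8))
q=[]
for k in range(1,n):
    if st[k,4]>15:
        p=onplane(P,d,*c[k],.058); q.append(p[:2]); print(c[k],st[k,4],p,X[l==k].mean(0), X[l==k][:,2].max())
b=near&(hsv[...,0]>100)&(hsv[...,0]<130)&(hsv[...,1]>150)&(X[...,2]>.045)
p=X[b];print('collar',len(p),p.mean(0),cv2.minAreaRect((p[:,:2]*1000).astype(np.float32)))
t=near&(X[...,2]>.0645); p=X[t]; print('pilot',len(p),p.mean(0))
```

```text
2.4 [0.54597077 0.14083789 0.19710092] 0.00812537980655505 [-0.09817778  0.44931671 -0.29318851  1.71258336  0.14493052  1.00456387
 -2.42471982]
[288.47692308 143.56923077] 65 [0.59229369 0.11614387 0.058     ] [0.59247446 0.11612453 0.06123994] 0.0645222464461
[234.27941176 170.42647059] 68 [0.59012629 0.1722645  0.058     ] [0.59059711 0.17086531 0.06482248] 0.33880889970575634
[313.80882353 197.36764706] 68 [0.53637511 0.11389424 0.058     ] [0.53707782 0.11390367 0.0607261 ] 0.06365811388629278
[261.68253968 221.76190476] 63 [0.53415962 0.16991058 0.058     ] [0.53490972 0.16935035 0.06082684] 0.06393203440814932
collar 1276 [0.56481573 0.14626244 0.09964161] ((559.58740234375, 152.28842163085938), (72.98161315917969, 99.13790893554688), 15.030441284179688)
pilot 44545 [0.56037466 0.14675568 0.27341382]
```

View pics/w2.png

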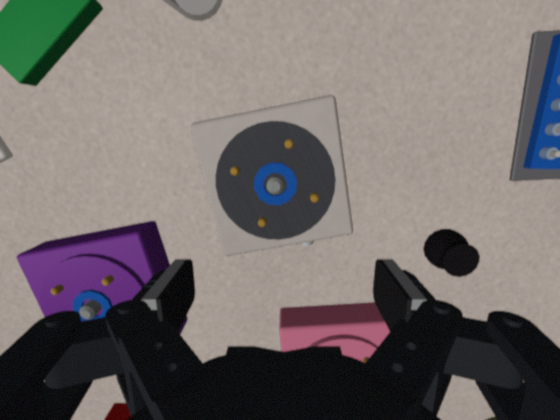

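The close view shows the four brass studs at (288,144), (234,170), (314,197) and (262,222), and the pilot at (275,184). The square's sides come out at 56.0 and 56.2 mm, as they should. Its angle is +2.3° in the world, with the centre near (0.5632, 0.1430). Next is an equivalent close view of the plate, so the camera's calibration error cancels.

Request:
apply_moves([
  [-0.007,-0.034,0.01,0,0,0],
  [-0.014,-0.068,0.02,0,0,0],
  [-0.021,-0.102,0.02,0,0,0],
  [-0.028,-0.136,0.02,0,0,0],
  [-0.035,-0.17,0.02,0,0,0],
  [-0.042,-0.204,0.02,0,0,0],
  [-0.049,-0.238,0.02,0,0,0],
  [-0.056,-0.272,0.02,0,0,-0.018],
  [-0.063,-0.306,0.01,0,0,-0.018],
  [-0.068,-0.34,0,0,0,-0.018],
  [-0.068,-0.34,0,0,0,-0.018],
  [-0.068,-0.34,0,0,0,-0.018],
])

```text
time: 3.45
tcp_pos: [0.477, -0.2021, 0.1977]
tcp_rot: [0.976, -0.216, -0.002, -0.0]
wrist_force: [0.1, 0.6, 0.3]
grip_width: 0.0856
```

Request:
apply_moves([
  [0,0,0,0,0,0],
  [0,0,0,0,0,0],
])

```text
time: 3.62
tcp_pos: [0.4774, -0.2019, 0.1986]
tcp_rot: [0.976, -0.216, -0.001, -0.0]
wrist_force: [0.0, -0.4, 0.2]
grip_width: 0.0856
```

Run:
```python
from h import *
from scipy.spatial.transform import Rotation as R
s=r.sense(); M=R.from_quat(s['tcp_rot']).as_matrix(); print(s['time'],s['tcp_pos'],abs(s['joint_vel']).max(),'toolx yaw',np.degrees(np.arctan2(M[1,0],M[0,0])),'down',M[:,2])
i,d,P=cam('wrist'); cv2.imwrite('pics/w3.png',i); np.savez('w3.npz',d=d,i=i,**{k:P[k] for k in('vfov','cx','cy','T')})
X=pts(P,d); hsv=cv2.cvtColor(i,cv2.COLOR_BGR2HSV)
near=np.hypot(X[...,0]-.4955,X[...,1]+.197)<.06
h=near&(X[...,2]>.054)&(X[...,2]<.075)
h=cv2.morphologyEx(h.astype(np.uint8),cv2.MORPH_OPEN,np.ones((5,5)))
c,_=cv2.findContours(h,cv2.RETR_EXTERNAL,cv2.CHAIN_APPROX_NONE); c=max(c,key=cv2.contourArea)[:,0]
w=np.array([onplane(P,d,u,v,.064)[:2] for u,v in c]); print('handle top',cv2.minAreaRect((w*1000).astype(np.float32)), np.median(X[h>0],0))
b=near&(hsv[...,0]>100)&(hsv[...,0]<130)&(hsv[...,1]>150)
# holes: dark round blobs on plate
m=(near&(X[...,2]<.03)&(hsv[...,2]<0.72*np.median(hsv[...,2][b]))).astype(np.uint8)
n,l,st,cc=cv2.connectedComponentsWithStats(m)
for k in range(1,n):
    if 25<st[k,4]<300: print('hole',cc[k].round(1),st[k],onplane(P,d,*cc[k],.022)[:2])
cv2.imwrite('pics/w3c.png',cv2.resize(i[60:340,130:430],None,fx=2,fy=2))
```

```text
3.6167 [ 0.47743486 -0.20190141  0.19856487] 0.01469789194205871 toolx yaw -24.96186398081608 down [-0.00211619  0.00122421 -0.99999701]
handle top ((495.42193603515625, -196.546875), (15.684954643249512, 82.2332992553711), 64.739990234375) [ 0.49811145 -0.19791716  0.06344271]
hole [245.1 152.5] [241 148  10  10  78] [ 0.53232407 -0.18294664]
hole [297.7 152. ] [293 148  10   9  75] [ 0.50959675 -0.23279816]
hole [297.5 202.9] [293 199  10   9  67] [ 0.45983909 -0.21016275]
hole [247.4 203.6] [243 200  10   9  68] [ 0.48231611 -0.16020558]
```

View pics/w3c.png

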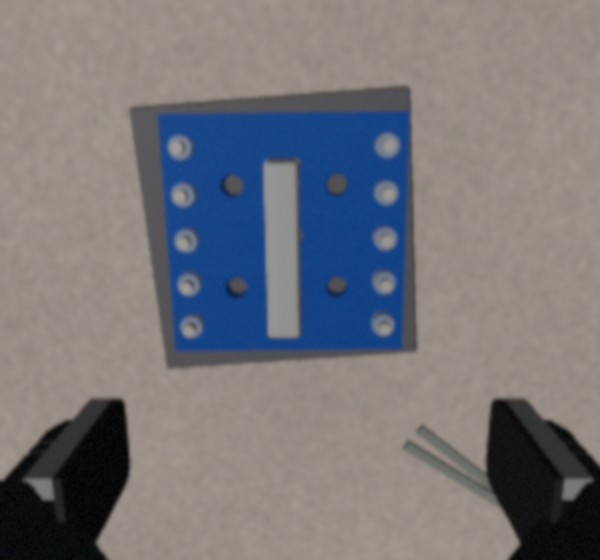

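The crop shows the plate with its four holes and handle, all clear of other things. The hole centre is (0.4960, −0.1965), the handle centre (0.4954, −0.1965) and the angle −24.4°, so the two measurements agree. Going down in two stages with the jaws half open.

Request:
apply_moves([
  [0.009,0.003,-0.02,0,0,0.01],
  [0.0183,0.0054,-0.04,0,0,0.01],
  [0.0183,0.0054,-0.06,0,0,0.01],
  [0.0183,0.0054,-0.08,0,0,0.01],
  [0.0183,0.0054,-0.095,0,0,0.01],
  [0.0183,0.0054,-0.105,0,0,0.01],
  [0.0183,0.0054,-0.11,0,0,0.01],
  [0.0183,0.0054,-0.11,0,0,0.01],
  [0.0183,0.0054,-0.11,0,0,0.01],
  [0.0183,0.0054,-0.11,0,0,0.01],
], jaw=0.5)

```text
time: 4.5
tcp_pos: [0.4965, -0.1962, 0.0894]
tcp_rot: [0.978, -0.211, -0.0, -0.0]
wrist_force: [-0.2, 0.5, 0.1]
grip_width: 0.0429
```

Request:
apply_moves([
  [-0.0008,-0.0003,-0.012,0,0,0],
  [-0.0008,-0.0003,-0.024,0,0,0],
  [-0.0008,-0.0003,-0.036,0,0,0],
  [-0.0008,-0.0003,-0.046,0,0,0],
  [-0.0008,-0.0003,-0.052,0,0,0],
  [-0.0008,-0.0003,-0.0545,0,0,0],
  [-0.0008,-0.0003,-0.0545,0,0,0],
  [-0.0008,-0.0003,-0.0545,0,0,0],
  [-0.0008,-0.0003,-0.0545,0,0,0],
])

```text
time: 5.25
tcp_pos: [0.4961, -0.1965, 0.0355]
tcp_rot: [0.978, -0.211, 0.0, -0.0]
wrist_force: [0.1, 0.1, 0.0]
grip_width: 0.0424
```

Request:
apply_moves([
  [0,0,0,0,0,0],
  [0,0,0,0,0,0],
  [0,0,0,0,0,0],
  [0,0,0,0,0,0],
  [0,0,0,0,0,0],
  [0,0,0,0,0,0],
  [0,0,0,0,0,0],
  [0,0,0,0,0,0],
], jaw=0, grip_force=50)

```text
time: 5.92
tcp_pos: [0.4964, -0.1968, 0.0361]
tcp_rot: [0.978, -0.211, 0.001, -0.0]
wrist_force: [-1.3, -0.7, 6.9]
grip_width: 0.0155
```

Request:
apply_moves([
  [0,0,0.005,0,0,0],
  [0,0,0.012,0,0,0],
  [0,0,0.022,0,0,0],
  [0,0,0.034,0,0,0],
  [0,0,0.046,0,0,0],
  [0,0,0.058,0,0,0],
  [0,0,0.07,0,0,0],
  [0,0,0.082,0,0,0],
  [0,0,0.092,0,0,0],
  [0,0,0.098,0,0,0],
  [0,0,0.1,0,0,0],
  [0,0,0.1,0,0,0],
], grip_force=80)

```text
time: 6.92
tcp_pos: [0.4966, -0.1969, 0.1366]
tcp_rot: [0.978, -0.211, 0.001, -0.0]
wrist_force: [-0.2, -1.3, -4.0]
grip_width: 0.0146
```

Request:
apply_moves([
  [0.002,0.01,0,0,0,0],
  [0.006,0.03,0,0,0,0.02],
  [0.012,0.055,0,0,0,0.05],
  [0.018,0.085,0,0,0,0.1],
  [0.024,0.115,0,0,0,0.15],
  [0.03,0.145,0,0,0,0.2],
  [0.036,0.175,0,0,0,0.25],
  [0.042,0.205,0,0,0,0.3],
  [0.048,0.235,0,0,0,0.35],
  [0.053,0.26,0,0,0,0.39],
  [0.056,0.275,0,0,0,0.42],
  [0.057,0.28,0,0,0,0.43],
])

```text
time: 7.92
tcp_pos: [0.5532, 0.0872, 0.136]
tcp_rot: [1.0, 0.006, 0.001, -0.001]
wrist_force: [0.5, 0.2, -2.9]
grip_width: 0.0146
```

Request:
apply_moves([
  [0.003,0.016,0,0,0,0.01],
  [0.006,0.032,0,0,0,0.02],
  [0.009,0.046,0,0,0,0.028],
  [0.01,0.054,0,0,0,0.029],
  [0.01,0.056,0,0,0,0.029],
  [0.01,0.056,0,0,0,0.029],
  [0.01,0.056,0,0,0,0.029],
  [0.01,0.056,0,0,0,0.029],
])

```text
time: 8.58
tcp_pos: [0.5632, 0.1417, 0.1359]
tcp_rot: [1.0, 0.019, 0.0, -0.001]
wrist_force: [-0.4, 0.4, -2.7]
grip_width: 0.0146
```

```bash
cat > look.py <<'E'
from h import *
from scipy.spatial.transform import Rotation as R
import sys
s=r.sense(); M=R.from_quat(s['tcp_rot']).as_matrix(); t=s['tcp_pos']
print(s['time'],t,'yaw',np.degrees(np.arctan2(M[1,0],M[0,0])),'down',M[:2,2],'F',s['wrist_force'],'T',s['ft_torque'],'j7',s['joints'][6])
i,d,P=cam('wrist'); cv2.imwrite(f'pics/{sys.argv[1]}.png',i)
X=pts(P,d); hsv=cv2.cvtColor(i,cv2.COLOR_BGR2HSV)
b=(hsv[...,0]>100)&(hsv[...,0]<130)&(hsv[...,1]>150)&(abs(X[...,2]-(t[2]-.02))<.012)&(np.hypot(X[...,0]-t[0],X[...,1]-t[1])<.1)
p=X[b]; zt=np.median(p[:,2]); print('plate top z',zt,'expected',t[2]-.02,len(p),cv2.minAreaRect((p[:,:2]*1000).astype(np.float32)))
A=np.c_[p[:,:2]-p[:,:2].mean(0),np.ones(len(p))]; print('tilt',np.linalg.lstsq(A,p[:,2],rcond=None)[0])
hull=cv2.convexHull(np.argwhere(b)[:,::-1].astype(np.int32)); m=np.zeros(b.shape,np.uint8); cv2.fillConvexPoly(m,hull,1)
k=(m>0)&~b; n,l,st,cc=cv2.connectedComponentsWithStats(k.astype(np.uint8))
for q in range(1,n):
    if st[q,4]>25: print('blob',cc[q].round(1),st[q,2:],onplane(P,d,*cc[q],zt)[:2].round(4))
E
python3 look.py w4
python3 - <<'E'
import sys; sys.path.insert(0,'.')
from h import *
i,d,P=cam('scene'); cv2.imwrite('pics/s4.png',cv2.resize(i[170:300,200:340],None,fx=4,fy=4)); w=cv2.imread('pics/w4.png')
cv2.imwrite('pics/c4.png',np.hstack([cv2.resize(w,(400,300)),cv2.resize(i[170:300,200:340],(323,300))]))
E
```

```text
8.5833 [0.56317    0.1416745  0.13591074] yaw 2.208261251406228 down [0.00066968 0.00130522] F [-0.37308931  0.35294235 -2.74945664] T [-0.01450537 -0.01573851 -0.00837387] j7 -2.0367046558202495
plate top z 0.1151950174302102 expected 0.11591074211397014 25084 ((562.0877685546875, 142.69436645507812), (128.81211853027344, 129.85614013671875), 2.1403868198394775)
tilt [-0.00109857  0.00033884  0.11515999]
blob [181.7 167.4] [ 29  26 590] [0.6074 0.1996]
blob [385.2 167.3] [ 30  27 599] [0.6116 0.0897]
blob [283.5 278.7] [  210   166 13436] [0.5431 0.1421]
blob [234.8 199.9] [ 17  16 210] [0.5905 0.171 ]
blob [332. 200.] [ 17  15 208] [0.5924 0.117 ]
blob [185.6 211.9] [ 27  26 550] [0.5825 0.1987]
blob [381.3 211.8] [ 28  27 564] [0.5867 0.0887]
blob [189.2 253.1] [ 26  28 540] [0.5575 0.1979]
blob [377.7 253.1] [ 27  28 551] [0.5617 0.0877]
```

View pics/c4.png

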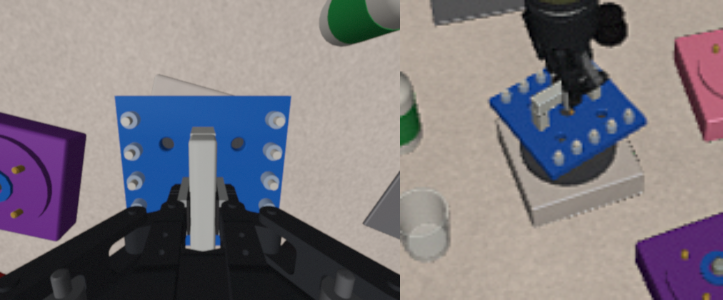

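The left panel shows the plate gripped squarely, and the right one shows it level above the white turntable. The measured plate centre is (0.5621, 0.1428) against a stud centre of (0.5632, 0.1430), and the yaw is 2.2°. I'll lower it to just above the pilot with a small correction.

Request:
apply_moves([
  [0.0005,0.001,-0.006,0,0,0.002],
  [0.0005,0.001,-0.012,0,0,0.002],
  [0.0005,0.001,-0.018,0,0,0.002],
  [0.0005,0.001,-0.023,0,0,0.002],
  [0.0005,0.001,-0.028,0,0,0.002],
  [0.0005,0.001,-0.031,0,0,0.002],
  [0.0005,0.001,-0.031,0,0,0.002],
  [0.0005,0.001,-0.031,0,0,0.002],
  [0.0005,0.001,-0.031,0,0,0.002],
])

```text
time: 9.43
tcp_pos: [0.5639, 0.1432, 0.1052]
tcp_rot: [1.0, 0.02, 0.001, -0.001]
wrist_force: [1.0, 0.1, -3.1]
grip_width: 0.0146
```

```bash
python3 look.py w5 | grep -v "blob \[[13]8"
python3 - <<'E'
from h import *
i,d,P=cam('scene'); w=cv2.imread('pics/w5.png')
cv2.imwrite('pics/c5.png',np.hstack([cv2.resize(w[120:260,190:380],(460,339)),cv2.resize(i[190:280,230:320],(339,339))]))
E
```

```text
9.4333 [0.56391723 0.14317342 0.10517933] yaw 2.342449822132307 down [0.00123567 0.00188601] F [ 1.01277585  0.0716856  -3.11016738] T [-0.03738875 -0.08500148  0.01287964] j7 -2.0536104054036852
plate top z 0.08449381984769405 expected 0.08517933224183077 25081 ((562.7852172851562, 144.23228454589844), (128.94400024414062, 129.6293182373047), 2.2995455265045166)
tilt [-0.00040344  0.00103722  0.08446425]
blob [283.4 278.6] [  210   166 13400] [0.5439 0.1437]
blob [235.  199.6] [ 17  16 221] [0.5913 0.1725]
blob [332.  199.5] [ 17  16 220] [0.5935 0.1186]
blob [377.7 253.1] [ 27  28 550] [0.5626 0.0893]
```

View pics/c5.png

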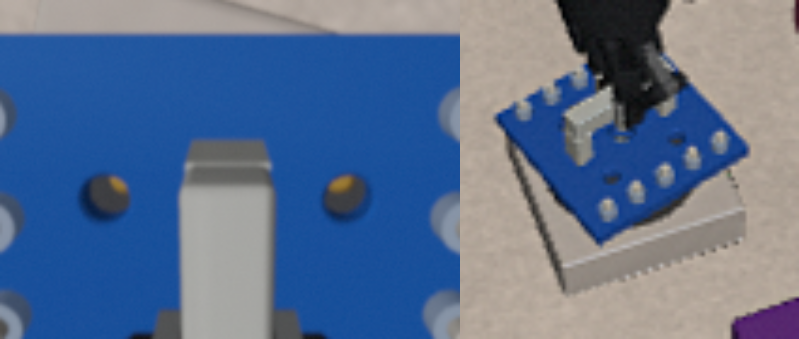

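The studs are visible through the front holes, brass at about (120,186) and (345,186) in the crop, and symmetric. I'll fit the stud-to-hole offset from these pixels by projecting the model.

```bash
cat > fit.py <<'E'
from h import *
from scipy.optimize import minimize
from scipy.spatial.transform import Rotation as R
def fit(show=True):
    s=r.sense(); t=s['tcp_pos']; M=R.from_quat(s['tcp_rot']).as_matrix(); yaw=np.arctan2(M[1,0],M[0,0])
    i,d,P=cam('wrist'); F=f(P,d); Ti=np.linalg.inv(P['T']); S=6
    hsv=cv2.cvtColor(i,cv2.COLOR_BGR2HSV)
    blue=(hsv[...,0]>100)&(hsv[...,0]<130)&(hsv[...,1]>150)
    brass=(hsv[...,0]>10)&(hsv[...,0]<30)&(hsv[...,1]>110)&(hsv[...,2]>50)
    zu=t[2]-.030; th=np.linspace(0,2*np.pi,60)
    u0,v0,u1,v1=215,175,352,222
    def disc(c,z,rad):
        w=np.c_[c[0]+rad*np.cos(th),c[1]+rad*np.sin(th),np.full(60,z),np.ones(60)]@Ti.T
        p=np.c_[w[:,0]/w[:,2]*F+P['cx']-u0+.5,w[:,1]/w[:,2]*F+P['cy']-v0+.5]*S
        m=np.zeros(((v1-v0)*S,(u1-u0)*S),np.uint8); cv2.fillPoly(m,[np.round(p).astype(np.int32)],255); return m
    def ab(x,y,a): 
        c,q=np.cos(a),np.sin(a); return [(x+c*.028-q*k,y+q*.028+c*k) for k in(.028,-.028)]
    dn=lambda m:cv2.resize(m,(u1-u0,v1-v0),interpolation=cv2.INTER_AREA)/255.
    def hole(p): return sum(cv2.bitwise_and(disc(c,zu+.01,.0055),disc(c,zu,.0055)) for c in ab(p[0]*1e-3+t[0],p[1]*1e-3+t[1],yaw+p[2]*.02))
    obsH=np.zeros(blue.shape,np.uint8); 
    n,l,st,cc=cv2.connectedComponentsWithStats((~blue).astype(np.uint8))
    for k in range(1,n):
        if 60<st[k,4]<400 and u0<cc[k][0]<u1 and v0<cc[k][1]<v1: obsH[l==k]=1
    oH=obsH[v0:v1,u0:u1].astype(float); oB=(brass[v0:v1,u0:u1]&(cv2.dilate(obsH,np.ones((3,3)))[v0:v1,u0:u1]>0)).astype(float)
    rH=min((minimize(lambda p:((dn(hole(p))-oH)**2).sum(),x0,method='Nelder-Mead',options=dict(initial_simplex=np.array(x0)+np.vstack([np.zeros(3),np.eye(3)]))) for x0 in([0,0,0],[-1,1,0])),key=lambda q:q.fun)
    H=hole(rH.x)
    def stud(p):
        m=0
        for c in ab(p[0]*1e-3+.5632,p[1]*1e-3+.143,np.radians(2.3)+p[2]*.02):
            m=m|disc(c,.0615,.004)|disc(c,.057,.004)|disc(c,.063,.0025)
        return cv2.bitwise_and(m,H)
    rB=min((minimize(lambda p:((dn(stud(p))-oB)**2).sum(),x0,method='Nelder-Mead',options=dict(initial_simplex=np.array(x0)+np.vstack([np.zeros(3),np.eye(3)]))) for x0 in([0,0,0],[1,-1,.5],[-1,1,-.5])),key=lambda q:q.fun)
    pc=np.array([t[0]+rH.x[0]*1e-3,t[1]+rH.x[1]*1e-3]); sc=np.array([.5632+rB.x[0]*1e-3,.143+rB.x[1]*1e-3])
    print('tcp',t,'F',s['wrist_force'],'costs',rH.fun,rB.fun,oH.sum(),oB.sum())
    print('plate',pc,np.degrees(yaw+rH.x[2]*.02),'studs',sc,2.3+np.degrees(rB.x[2]*.02),'shift(mm)',(sc-pc)*1e3)
fit()
E
python3 fit.py
```

```text
tcp [0.56399749 0.14314265 0.10533651] F [ 0.05390714  0.5261273  -3.75628051] costs 41.476985774702044 9.29840830449827 438.0 65.0
plate [0.56331244 0.14443143] 2.503743547305995 studs [0.56356349 0.14306589] 2.437570592700949 shift(mm) [ 0.25104935 -1.36553986]
```

The fit puts the studs −1.4 mm in y and +0.25 mm in x from the plate, with the angles within 0.1°. I'll correct that and descend gently onto the pilot.

Request:
apply_moves([
  [0.0003,-0.0014,0,0,0,0],
  [0.0003,-0.0014,0,0,0,0],
  [0.0003,-0.0014,0,0,0,0],
  [0.0003,-0.0014,-0.001,0,0,0],
  [0.0003,-0.0014,-0.002,0,0,0],
  [0.0003,-0.0014,-0.003,0,0,0],
  [0.0003,-0.0014,-0.004,0,0,0],
  [0.0003,-0.0014,-0.005,0,0,0],
  [0.0003,-0.0014,-0.006,0,0,0],
  [0.0003,-0.0014,-0.007,0,0,0],
  [0.0003,-0.0014,-0.008,0,0,0],
  [0.0003,-0.0014,-0.008,0,0,0],
])

```text
time: 10.58
tcp_pos: [0.5641, 0.1417, 0.0971]
tcp_rot: [1.0, 0.02, 0.001, -0.001]
wrist_force: [0.4, 0.4, -3.9]
grip_width: 0.015
```

```bash
python3 fit.py
```

```text
tcp [0.56411239 0.14169425 0.09709912] F [ 0.36671156  0.40478454 -3.85806175] costs 47.04764321414841 15.8240984236832 445.0 155.0
plate [0.563475   0.14299517] 2.252742922596236 studs [0.56354892 0.14320914] 2.4452156494941444 shift(mm) [0.07392497 0.21397792]
```

No contact yet and the residual offset is about 0.2 mm, so I'll continue slowly.

Request:
apply_moves([
  [0.0001,0.0001,-0.0007,0,0,0.002],
  [0.0001,0.0001,-0.0014,0,0,0.002],
  [0.0001,0.0001,-0.0021,0,0,0.002],
  [0.0001,0.0001,-0.0028,0,0,0.002],
  [0.0001,0.0001,-0.0035,0,0,0.002],
  [0.0001,0.0001,-0.0042,0,0,0.002],
  [0.0001,0.0001,-0.0042,0,0,0.002],
])

```text
time: 11.22
tcp_pos: [0.5642, 0.1418, 0.0929]
tcp_rot: [1.0, 0.021, 0.001, -0.001]
wrist_force: [0.7, -0.2, -3.4]
grip_width: 0.0146
```

Request:
apply_moves([
  [0,0,-0.0006,0,0,0],
  [0,0,-0.0012,0,0,0],
  [0,0,-0.0018,0,0,0],
  [0,0,-0.0024,0,0,0],
  [0,0,-0.003,0,0,0],
  [0,0,-0.003,0,0,0],
])

```text
time: 11.72
tcp_pos: [0.5641, 0.1418, 0.0897]
tcp_rot: [1.0, 0.021, 0.0, -0.001]
wrist_force: [-0.0, -0.1, -3.0]
grip_width: 0.0148
```

Already below the stud tips without contact force, so the studs have been found. Continuing to the collar.

Request:
apply_moves([
  [0,0,-0.0005,0,0,0],
  [0,0,-0.001,0,0,0],
  [0,0,-0.0015,0,0,0],
  [0,0,-0.002,0,0,0],
  [0,0,-0.0025,0,0,0],
  [0,0,-0.0025,0,0,0],
])

```text
time: 12.22
tcp_pos: [0.5643, 0.1418, 0.088]
tcp_rot: [1.0, 0.021, 0.001, -0.001]
wrist_force: [-2.4, -1.0, 5.0]
grip_width: 0.0148
```

Request:
apply_moves([
  [0,0,-0.0005,0,0,0],
  [0,0,-0.001,0,0,0],
  [0,0,-0.0015,0,0,0],
  [0,0,-0.002,0,0,0],
  [0,0,-0.002,0,0,0],
])

```text
time: 12.63
tcp_pos: [0.5643, 0.1418, 0.0867]
tcp_rot: [1.0, 0.021, 0.001, -0.001]
wrist_force: [-2.6, -0.9, 6.6]
grip_width: 0.0145
```

Collar contact at 88 mm as expected, and it is sliding at about 10 N of contact.

Request:
apply_moves([
  [0,0,-0.0005,0,0,0],
  [0,0,-0.001,0,0,0],
  [0,0,-0.0015,0,0,0],
  [0,0,-0.002,0,0,0],
  [0,0,-0.0025,0,0,0],
  [0,0,-0.0025,0,0,0],
])

```text
time: 13.13
tcp_pos: [0.5643, 0.1418, 0.0848]
tcp_rot: [1.0, 0.021, 0.001, -0.001]
wrist_force: [-3.2, -1.0, 7.7]
grip_width: 0.0147
```

Request:
apply_moves([
  [0,0,-0.0004,0,0,0],
  [0,0,-0.0008,0,0,0],
  [0,0,-0.0012,0,0,0],
  [0,0,-0.0016,0,0,0],
  [0,0,-0.0016,0,0,0],
])

```text
time: 13.55
tcp_pos: [0.5643, 0.1418, 0.0837]
tcp_rot: [1.0, 0.021, 0.001, -0.001]
wrist_force: [-2.9, -2.3, 7.2]
grip_width: 0.0148
```

Request:
apply_moves([
  [0,0,-0.0004,0,0,0],
  [0,0,-0.0008,0,0,0],
  [0,0,-0.0012,0,0,0],
  [0,0,-0.0012,0,0,0],
])

```text
time: 13.88
tcp_pos: [0.5643, 0.1418, 0.0832]
tcp_rot: [1.0, 0.021, 0.002, -0.001]
wrist_force: [-3.5, -1.0, 8.7]
grip_width: 0.0147
```

Request:
apply_moves([
  [0,0,-0.0004,0,0,0],
  [0,0,-0.0008,0,0,0],
  [0,0,-0.0012,0,0,0],
  [0,0,-0.0012,0,0,0],
])

```text
time: 14.22
tcp_pos: [0.5643, 0.1418, 0.0832]
tcp_rot: [1.0, 0.021, 0.002, -0.0]
wrist_force: [-5.1, -1.7, 13.7]
grip_width: 0.0142
```

Request:
apply_moves([
  [0,0,-0.0004,0,0,0],
  [0,0,-0.0008,0,0,0],
  [0,0,-0.0012,0,0,0],
  [0,0,-0.0016,0,0,0],
  [0,0,-0.0016,0,0,0],
])

```text
time: 14.63
tcp_pos: [0.5643, 0.1418, 0.0831]
tcp_rot: [1.0, 0.021, 0.002, -0.0]
wrist_force: [-6.6, -2.2, 18.8]
grip_width: 0.015
```

```bash
python3 look.py w6|head -4
python3 - <<'E'
from h import *
i,d,P=cam('scene'); w=cv2.imread('pics/w6.png')
cv2.imwrite('pics/c6.png',np.hstack([cv2.resize(w[120:260,190:380],(460,339)),cv2.resize(i[190:280,230:320],(339,339))]))
E
```

```text
14.6333 [0.56425902 0.14181635 0.08313378] yaw 2.4435741001455784 down [0.00497453 0.00061259] F [-6.62335558 -2.16598898 18.81582587] T [-0.51203828  1.5175723  -0.00818224] j7 -2.0658429481823015
plate top z 0.06249678960341533 expected 0.0631337793891655 24858 ((563.4150390625, 142.96365356445312), (128.40611267089844, 129.87551879882812), 2.4394397735595703)
tilt [-0.00079149 -0.00069835  0.06247628]
blob [271.3 135.1] [72  3 76] [0.6273 0.1521]
```

View pics/c6.png

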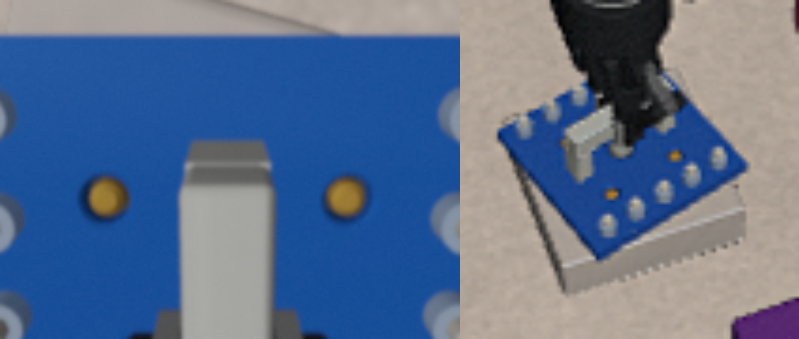

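Both studs show through the holes, centred and level with the plate top at (105,198) and (345,198) in the crop. Plate top is at 62.5 mm against 63 expected, and the force rises at constant height, so it is home. I'll relax, open gently and retreat.

Request:
apply_moves([
  [0,0,0,0,0,0],
  [0,0,0,0,0,0],
  [0,0,0,0,0,0],
  [0,0,0,0,0,0],
], grip_force=20)

```text
time: 15.07
tcp_pos: [0.5647, 0.1419, 0.0832]
tcp_rot: [1.0, 0.021, 0.003, -0.0]
wrist_force: [-0.3, 0.6, 4.3]
grip_width: 0.0153
```

Request:
apply_moves([
  [0,0,0,0,0,0],
  [0,0,0,0,0,0],
  [0,0,0,0,0,0],
  [0,0,0,0,0,0],
  [0,0,0,0,0,0],
  [0,0,0,0,0,0],
  [0,0,0,0,0,0],
], jaw=0.5)

```text
time: 15.65
tcp_pos: [0.5647, 0.1419, 0.0832]
tcp_rot: [1.0, 0.021, 0.003, -0.0]
wrist_force: [1.1, 0.1, 0.5]
grip_width: 0.0426
```

Request:
apply_moves([
  [0,0,0.003,0,0,0],
  [0,0,0.01,0,0,0],
  [0,0,0.02,0,0,0],
  [0,0,0.035,0,0,0],
  [0,0,0.05,0,0,0],
  [0,0,0.07,0,0,0],
  [0,0,0.09,0,0,0],
  [0,0,0.11,0,0,0],
  [0,0,0.125,0,0,0],
  [0,0,0.13,0,0,0],
  [0,0,0.13,0,0,0],
  [0,0,0.13,0,0,0],
])

```text
time: 16.65
tcp_pos: [0.5645, 0.1418, 0.2131]
tcp_rot: [1.0, 0.021, 0.003, -0.0]
wrist_force: [-0.4, -0.1, -0.0]
grip_width: 0.0428
```

Run:
```python
from h import *
s=r.sense(); print(s['time'],s['tcp_pos'],s['wrist_force'])
i,d,P=cam('wrist'); X=pts(P,d); hsv=cv2.cvtColor(i,cv2.COLOR_BGR2HSV)
b=(hsv[...,0]>100)&(hsv[...,0]<130)&(hsv[...,1]>150)&(np.hypot(X[...,0]-.563,X[...,1]-.142)<.1)&(abs(X[...,2]-.063)<.012)
p=X[b]; print('top z',np.median(p[:,2]),np.linalg.lstsq(np.c_[p[:,:2]-p[:,:2].mean(0),np.ones(len(p))],p[:,2],rcond=None)[0],cv2.minAreaRect((p[:,:2]*1000).astype(np.float32)))
j,_,_=cam('scene'); cv2.imwrite('pics/c7.png',np.hstack([cv2.resize(i,(440,330)),cv2.resize(j[120:300,160:370],(360,330))]))
```

```text
16.65 [0.56446626 0.14183756 0.21314044] [-0.36882502 -0.13307559 -0.04796796]
top z 0.06259159074426085 [-0.00085467 -0.00072308  0.0625749 ] ((563.8072509765625, 142.93045043945312), (128.1358642578125, 128.42811584472656), 2.215134859085083)
```

View pics/c7.png

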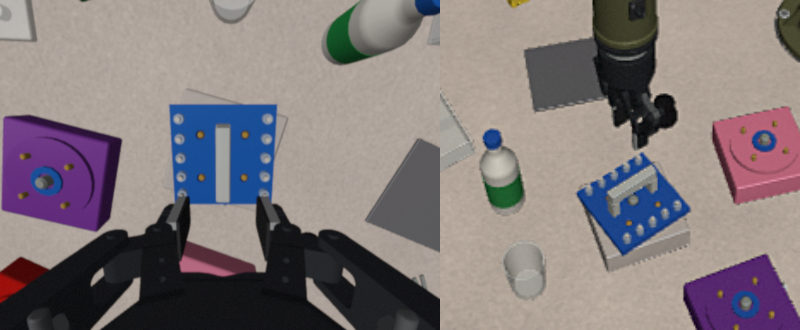

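The plate sits home and level, with all four studs in its holes at (200,134), (245,134), (201,177) and (245,177) in the left panel. The gripper is clear and the bystanders are untouched.

```bash
python3 -c "
from cell import r
print(r.close_job())"
```

```text
the job is handed in; nothing more can be done
None
```

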